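# Slide a sample pot into the weighing chamber and hold its lid open at 60 degrees

### The arm

A 7-joint arm with a two-finger parallel gripper is mounted at the origin on the work surface. World frame = base frame: x ahead of the robot, y to its left, z up, the work surface at z = 0. Lengths are in m, angles in degrees, forces in N, time in s.
With the tool pointing down it reaches from about 0.4 to 0.75 m from the base axis. Payload 19.5 kg.
Tool frame: the origin (TCP) lies between the finger pads; the fingertips stand 14 mm ahead of it and the grasp point (between the pads) lies 5 mm behind it; z points along the fingers, y is the line along which they close (so a half turn about z gives the same grasp; the last joint's range is limited). The gripper opens to 85 mm and grips with 20 to 120 N. Pads are 22 mm wide; open, the fingers measure 114 mm over their backs; the gripper's body (76 mm by 85 mm) begins 54 mm behind the grasp point. The pads swing forward as they close: fully open they stand 13 mm farther back than shut.
Start: joints at [-68.68, 40.479, -1.581, 85.061, 1.261, 54.483, -4.326], TCP at [0.231, 0.526, 0.245] pointing down, gripper open.
Joint ranges: [-155.06, 155.06], [-18.47, 123.98], [-90, 86.84], [0, 140.48], [-83.41, 263.41], [0, 116], [-161.91, 161.91]. Speed limits (degrees/s): [108.29, 108.29, 147.25, 147.25, 172.46, 172.46, 172.46].

### API

Orientations are given as a 3x3 rotation matrix whose columns are the frame's x, y, z axes.
In Python, from bench import r gives the robot as it stands. The module is installed in compiled form; this text tells all that it offers.
- The arm moves only by the shell command python3 -m inch 'ROWS' [FORCE]. ROWS is JSON, a list of rows, each a list of 7 numbers: the shift along the world's x, y, z in cm, then the turn, a rotation vector about the world's x, y, z in rad, then the closure in counts, from 0 (fully open) to 255 (shut). In form: [[x, y, z, ax, ay, az, fingers], ...]. A call has 1 to 10 rows; each row shifts and turns the commanded pose from where the row before left it; what a row does not reach is not made up. A row lasts 1/12 s, in which the tool goes at most 41.7 mm and 7.16 degrees, less where a joint would pass 70% of its speed; a pose out of reach is approached as far as the arm can. A call with a gripper value outside its range is refused whole. The fingers move at their own pace and stop on an object; FORCE is the grip in N (left out, the last holds). Time passes only in rows, so rows that do not move let the fingers close. It gives the time, the measured TCP pose, the force, the opening and the grip force at its end, in the units of the state.
- r.read_state(): the state, without advancing time (a new reading comes with each control period).
- r.read_camera(name): name is "scene" or "top" or "wrist"; returns a dict with "pixels" (480x640x3 uint8, red, green, blue), "camera_matrix" (3x3 intrinsics, pixels), "view" (4x4, takes a point from world to camera coordinates). Camera axes: x right, y down, z forward; pixel columns grow to the right and rows downward; lengths in m; the calibration is good to about 2 mm. A picture is of the moment at which its call begins. There is no depth.
- r.hand_in(): hands the job in; it is judged then, once.
The state is a dict: "time": time; "q": joint angles; "dq": joint speeds; "tau": joint torques, N m; "eef_pos": TCP position; "ee_rot": TCP orientation; "force": force on the tool from outside, world axes, zero at the start; "torque": the same for the moment, N m; "finger_gap": opening from 0.0 (shut) to 1.0 (fully open); "finger_force": force on a finger pad.
Only numpy, scipy, OpenCV 4.12 (cv2) and the standard library are available. Lean on these libraries where they do the work, as an engineer would, in place of code of your own. Each camera call takes 0.05 s, during which the arm holds its last target. There are 200 camera calls.

### The job

With the draught-shield lid still shut, slide the carrier with the steel sample pot along its rail by the red knob until it clicks into the detent in the middle of the weighing chamber, and let the knob go. Then raise the spring-loaded lid by its blue bar to 60 degrees from shut (green part of the angle gauge) and keep holding it there with the gripper: the program finishes while the gripper is still holding the lid open. Leave the wash bottle, the spare pot and the marker alone.

Things in the scene. Friction and masses are not known exactly. Their poses are not given: they have to be found in the camera images.
- station: White weighing station fixed to the bench. Origin: bench level, below the chamber's centre; x away from the robot, y along the rail (the carrier's travel), z up; turned at most 0.2 rad. Two rails along y from -365 to +115 mm, tops 28 mm up. Base plates 18 mm high: 200 (x) by 220 mm (y) under the chamber, 130 mm (x) wide under the rest of the rail.
- chamber_rim (a point): Centre of the weighing chamber's open top, 116 mm above the bench, level with its rim. The chamber is a white frame with glass, 164 mm (x) by 180 mm (y), open at both y ends so that the pot passes in beneath the shut lid. Axes as the station.
- gauge (a point): Point at 60 degrees on the angle gauge: a white arc beside the chamber (station y = +104 mm, radius 110 mm about the hinge), green from 55 to 65 degrees. The lid's side strip (its underside plane goes through the hinge axis) points at the green when the lid is right. The arc is only seen; it cannot be bumped.
- carrier (a joint): Carrier travel along station +y, m. 0 = end stop; at 0.150 the pot is in the middle of the chamber and a spring ball snaps in (bump of about 5 N from 10 mm before, as much to leave; centres within 1 mm). Can overrun to 0.185. Friction 1.5 N. Starts at 0 to 0.06. Aluminium plate 96 (x) by 225 mm (y), top 38 mm above the bench, steel pot fixed at its +y end.
- knob_top (a point): Centre of the top of the carrier's red knob, 108 mm above the bench, 160 mm behind (station -y) the pot's axis, on the rail's centre line. The knob is an upright cylinder 28 mm across, 36 mm high (72 to 108 mm above the bench), on a 16 mm post. At the station it stands 70 mm outside the chamber's side.
- pot (a point): Centre of the top of the steel pot fixed on the carrier, 106 mm above the bench; pot 80 mm across (rim 84 mm).
- lid (a joint): Opening angle of the draught-shield lid in rad: 0 shut (level), grows as its robot-side edge rises; 60 degrees = 1.047, stop at 1.6. Hinged on the chamber's far edge. Weight and a spring shut it from any angle: it takes about 1.5 to 3.5 N at the blue bar to hold it.
- lid_bar (a point): Centre of the lid's blue grip bar: round, 12 mm thick, 120 mm long along station y, on two 10 mm wide arms 55 mm either side of its middle; 45 mm in front (robot side) of the lid's edge, 120 mm above the bench when shut, free above and below. In the lid's axes it is 209 mm (-x) from the hinge axis and 4 mm above it. x points in the lid's plane to the hinge, y along the bar.
- lid_hinge (a point): Middle of the lid's hinge axis, along station y at the chamber's far edge: station x = +80 mm, 116 mm above the bench. Axes turn with the lid. The lid is a white frame 164 mm deep, 190 mm wide, 8 mm thick, with a clear pane.
- wash_bottle: Bystander: white wash bottle with a red cap, 64 mm across, 150 mm high, standing; origin at the centre of its underside.
- spare_pot: Bystander: empty open steel pot, 80 mm across, 80 mm high, standing; origin at the centre of its underside.
- marker: Bystander: white marker pen with a blue cap, 140 mm long, 15 mm thick, lying; origin at its underside about the middle, its x along it.

How it is judged:
By the outcome, as a careful person would: the job done as asked, in the order asked, and still so for the second after the job is handed in, while the arm keeps its last pose, push and grip.
It also fails if it takes over 48 s, if anything falls off the work surface, if the arm or the gripper's body presses on something with over 40 N, if the wrist force passes 120 N, or if a joint passes its speed limit or range.

## Working session

There is one attempt and no reset: what is moved stays moved. The work goes in short steps, Python scripts to look and compute and a shell command to move; the robot and the scene stay as the last step left them, time stands still between calls to the robot, and variables do not carry over. Pictures are saved under pics/ and viewed, at most 10 in all, crops included, and the job is handed in when it is done.

```bash
mkdir -p pics; cat > h.py <<'E'
import numpy as np, cv2
from bench import r
def cam(n,save=None):
    c=r.read_camera(n); 
    if save: cv2.imwrite('pics/'+save,c['pixels'][:,:,::-1])
    return c
def ray(c,u,v):
    K=np.array(c['camera_matrix']);V=np.array(c['view'])
    d=V[:3,:3].T@np.linalg.solve(K,[u,v,1]); o=-V[:3,:3].T@V[:3,3]
    return o,d/np.linalg.norm(d)
def onz(c,u,v,z):
    o,d=ray(c,u,v); return o+d*(z-o[2])/d[2]
def tri(*rs):
    A=sum(np.eye(3)-np.outer(d,d) for o,d in rs);b=sum((np.eye(3)-np.outer(d,d))@o for o,d in rs)
    p=np.linalg.solve(A,b); return p,[np.linalg.norm((np.eye(3)-np.outer(d,d))@(p-o))for o,d in rs]
def proj(c,p):
    V=np.array(c['view']);q=np.array(c['camera_matrix'])@(V[:3,:3]@p+V[:3,3]);return q[:2]/q[2]
def blobs(c,kind,amin=40):
    h=cv2.cvtColor(c['pixels'],cv2.COLOR_RGB2HSV);H,S,Vv=h[...,0],h[...,1],h[...,2]
    m={'red':((H<8)|(H>172)),'blue':(H>98)&(H<128),'green':(H>45)&(H<85)}[kind]&(S>110)&(Vv>50)
    n,l,s,ce=cv2.connectedComponentsWithStats(m.astype(np.uint8))
    return [(s[i].tolist(),ce[i].round(1).tolist()) for i in range(1,n) if s[i][4]>amin],l
E
python3 - <<'E'
from h import *
np.set_printoptions(precision=4,suppress=True)
ims=[]
for n in('scene','top','wrist'):
    c=cam(n,n+'0.png'); print(n,ray(c,320,240))
    for k in('red','blue','green'): print(k,blobs(c,k)[0])
s=r.read_state();print(s['time'],s['eef_pos'],s['ee_rot'],s['force'])
E
```

```text
scene (array([ 1.1632, -0.2925,  0.8642]), array([-0.6084,  0.3324, -0.7206]))
red [([443, 164, 15, 13, 164], [449.8, 170.0]), ([212, 303, 16, 22, 258], [220.2, 313.1])]
blue [([399, 31, 10, 13, 62], [403.1, 36.6]), ([331, 41, 125, 67, 3964], [389.1, 73.9]), ([405, 101, 41, 14, 289], [424.9, 107.4]), ([307, 206, 53, 19, 313], [333.7, 216.0]), ([292, 214, 11, 12, 85], [296.4, 219.1])]
green []
top (array([0.2823, 0.0553, 1.4616]), array([ 0.1834,  0.0203, -0.9828]))
red [([431, 216, 14, 14, 134], [437.4, 222.3]), ([170, 237, 14, 14, 151], [176.5, 243.4])]
blue [([281, 253, 54, 12, 315], [307.2, 258.6]), ([315, 314, 8, 15, 99], [318.5, 321.1]), ([15, 475, 31, 5, 90], [31.9, 477.7])]
green []
wrist (array([0.1689, 0.5542, 0.374 ]), array([ 0.2527, -0.1062, -0.9617]))
red []
blue [([452, 0, 61, 26, 350], [481.1, 11.6])]
green []
0.15 [0.2311 0.5263 0.245 ] [[-0.9156  0.402  -0.0003]
 [ 0.402   0.9156 -0.0007]
 [-0.     -0.0007 -1.    ]] [-0.3913  0.1938  0.408 ]
```

View pics/top0.png

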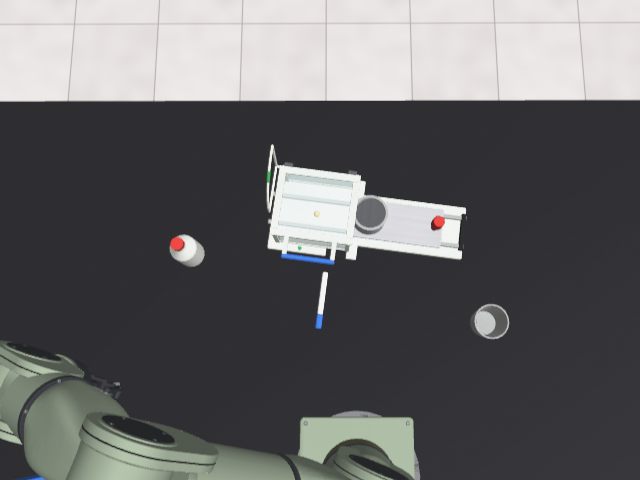

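View pics/scene0.png

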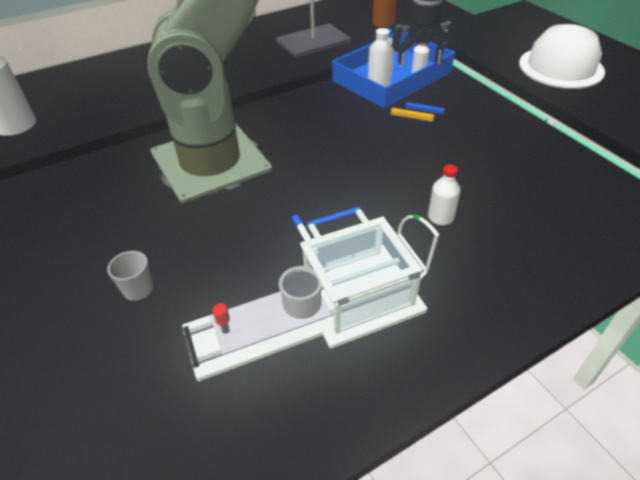

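The top view shows the station. The knob is at about (437,222), the blue bar at (307,259), the pot at (370,214), the bottle's cap at (177,243), the spare pot at (490,321) and the marker at (321,300). In the scene view the knob is at (220,313), the bar at (334,216) and the green mark at about (418,217).

```bash
python3 - <<'E'
from h import *
np.set_printoptions(precision=4,suppress=True)
t=cam('top');s=cam('scene')
p,e=tri(ray(t,437.4,222.3),ray(s,220.2,313.1));print('knob mid',p,e)
p,e=tri(ray(t,307.2,258.6),ray(s,333.7,216));print('bar',p,e)
_,l=blobs(t,'blue');b,_=blobs(t,'blue')
m=(l==l[259,307]) ; ys,xs=np.nonzero(m) if l[259,307] else (None,None)
i0=xs.argmin();a=[xs.min()+.5,ys[xs<xs.min()+3].mean()];z=[xs.max()-.5,ys[xs>xs.max()-3].mean()]
A=onz(t,*a,.12);B=onz(t,*z,.12);print('bar ends',A,B,np.linalg.norm(A-B),'yaw of y axis-90:',np.degrees(np.arctan2(-(A-B)[0],(A-B)[1])),(A+B)/2)
# rail edges
for n,q in dict(railfarR=(465,208),railfarL=(366,198),railnearR=(461,258),railnearL=(356,248)).items(): print(n,onz(t,*q,.028))
print('knob z.108',onz(t,437.8,221.5,.108),'pot',onz(t,370.5,214,.106))
print('bottle',onz(t,177,243,.15),'spare',onz(t,490,321,.08))
E
```

```text
knob mid [ 0.5792 -0.1906  0.0942] [np.float64(0.0007881962274449519), np.float64(0.0007881962274449065)]
bar [0.4896 0.1116 0.1211] [np.float64(0.0003190940116499085), np.float64(0.00031909401164988377)]
bar ends [0.4962 0.1702 0.12  ] [0.4814 0.0524 0.12  ] 0.11876523939426081 yaw of y axis-90: -7.164785838016961 [0.4888 0.1113 0.12  ]
railfarR [ 0.6297 -0.2705  0.028 ]
railfarL [ 0.6551 -0.028   0.028 ]
railnearR [ 0.5056 -0.2558  0.028 ]
railnearL [ 0.5301 -0.0024  0.028 ]
knob z.108 [ 0.5784 -0.1883  0.108 ] pot [ 0.5966 -0.0335  0.106 ]
bottle [0.5204 0.4009 0.15  ] spare [ 0.352 -0.305  0.08 ]
```

```bash
R='[1.7,-3.5,0,0,0,-0.064,0]'; python3 -m inch '[[1.7,-3.5,0,0,0,-0.064,0],[1.7,-3.5,0,0,0,-0.064,0],[1.7,-3.5,0,0,0,-0.064,0],[1.7,-3.5,0,0,0,-0.064,0],[1.7,-3.5,0,0,0,-0.064,0],[1.7,-3.5,0,0,0,-0.064,0],[1.7,-3.5,0,0,0,-0.064,0],[1.7,-3.5,0,0,0,-0.064,0],[1.7,-3.5,0,0,0,-0.064,0],[1.7,-3.5,0,0,0,-0.064,0]]' 40; python3 -m inch '[[1.7,-3.5,0,0,0,-0.064,0],[1.7,-3.5,0,0,0,-0.064,0],[1.7,-3.5,0,0,0,-0.064,0],[1.7,-3.5,0,0,0,-0.064,0],[1.7,-3.5,0,0,0,-0.064,0],[1.7,-3.5,0,0,0,-0.064,0],[1.7,-3.5,0,0,0,-0.064,0],[1.7,-3.5,0,0,0,-0.064,0],[1.7,-3.5,0,0,0,-0.064,0],[0,0,0,0,0,0,0]]'
```

```text
time: 1.08
eef_pos: [0.4016, 0.1747, 0.2454]
ee_rot: [[-0.492, 0.871, 0.0], [0.871, 0.492, 0.0], [0.0, 0.0, -1.0]]
force: [1.2, -0.1, -0.4]
finger_gap: 0.997
finger_force: 0.0
time: 1.92
eef_pos: [0.5552, -0.1455, 0.2448]
ee_rot: [[0.07, 0.998, 0.0], [0.998, -0.07, -0.004], [-0.004, 0.0, -1.0]]
force: [-0.8, -1.7, -1.2]
finger_gap: 1.003
finger_force: 0.0
```

```bash
python3 -m inch '[[1.1,-2.2,0,0,0,-0.03,0],[1.1,-2.2,0,0,0,-0.025,0],[0,0,0,0,0,0,0],[0,0,0,0,0,0,0]]'; python3 - <<'E'
from h import *
np.set_printoptions(precision=4,suppress=True)
w=cam('wrist','w1.png');t=cam('top');s=cam('scene');print(ray(w,320,240))
for n,c in(('w',w),('t',t),('s',s)): print(n,blobs(c,'red')[0],blobs(c,'blue')[0])
E
```

```text
time: 2.25
eef_pos: [0.5761, -0.1834, 0.2448]
ee_rot: [[0.115, 0.993, -0.001], [0.993, -0.115, -0.0], [-0.0, -0.001, -1.0]]
force: [-0.1, 0.3, -0.6]
finger_gap: 1.004
finger_force: 0.0
(array([ 0.585 , -0.1148,  0.3738]), array([-0.0275, -0.2722, -0.9618]))
w [([304, 208, 41, 50, 1626], [323.6, 233.0])] []
t [([170, 237, 14, 14, 151], [176.5, 243.4])] [([281, 253, 54, 12, 315], [307.2, 258.6]), ([315, 314, 8, 15, 99], [318.5, 321.1]), ([49, 404, 37, 45, 428], [66.8, 425.9]), ([15, 460, 98, 20, 1025], [78.1, 472.7])]
s [([443, 164, 15, 13, 164], [449.8, 170.0]), ([212, 303, 16, 22, 259], [220.2, 313.1])] [([331, 28, 125, 80, 4585], [391.9, 69.9]), ([405, 101, 41, 14, 287], [424.9, 107.4]), ([307, 206, 53, 19, 313], [333.8, 216.0]), ([292, 214, 11, 12, 86], [296.3, 219.1])]
```

View pics/w1.png

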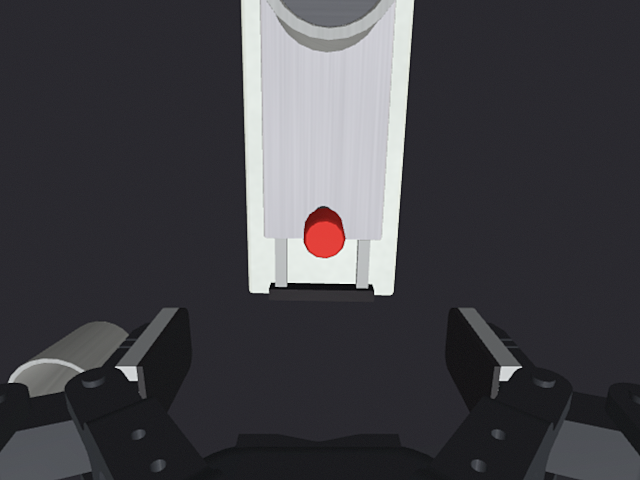

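The wrist view shows the knob's top disc centred at about (324,239), with the base plate and rails running up the image. The left plate edge runs (242,0)-(250,293) and the right (411,0)-(393,294). The pot is at the top.

```bash
python3 - <<'E'
from h import *
np.set_printoptions(precision=4,suppress=True)
w=cam('wrist');t=cam('top')
K=onz(w,324,239,.108);print('knob',K, tri(ray(w,324,239),ray(t,437.8,221.5)))
for a,b in(((242.5,2),(249.5,290)),((411.5,2),(393.5,292))):
    A=onz(w,*a,.018);B=onz(w,*b,.018);print('edge',A,B,(A-B)[0]/(A-B)[1])
g=cv2.cvtColor(w['pixels'],cv2.COLOR_RGB2GRAY)
for v in(20,150,280):
    e=np.abs(np.diff(g[v].astype(int)));i=np.nonzero(e>40)[0];i=i[(i>200)&(i<440)];a,b=onz(w,i[0]+.5,v,.018),onz(w,i[-1]+.5,v,.018);print(v,i[0],i[-1],(a+b)/2,np.linalg.norm(a-b))
E
```

```text
knob [ 0.5802 -0.188   0.108 ] (array([ 0.58  , -0.1898,  0.1011]), [np.float64(0.00020328257323203407), np.float64(0.00020328257323200694)])
edge [ 0.5382 -0.024   0.018 ] [ 0.5075 -0.2528  0.018 ] 0.13414937560370926
edge [ 0.6634 -0.0382  0.018 ] [ 0.6349 -0.2691  0.018 ] 0.12348573044829636
20 241 413 [ 0.5999 -0.0432  0.018 ] 0.1295762191655465
150 244 403 [ 0.5868 -0.1385  0.018 ] 0.1294192528762671
280 247 394 [ 0.5718 -0.2505  0.018 ] 0.1301199473979741
```

```bash
python3 -m inch '[[0.4,-0.5,-2,0,0,-0.014,0],[0,0,-3.5,0,0,0,0],[0,0,-3.5,0,0,0,0],[0,0,-3.5,0,0,0,0],[0,0,-3,0,0,0,0],[0,0,0,0,0,0,0]]'; python3 -m inch '[[0,0,0,0,0,0,150],[0,0,0,0,0,0,255],[0,0,0,0,0,0,255],[0,0,0,0,0,0,255],[0,0,0,0,0,0,255],[0,0,0,0,0,0,255],[0,0,0,0,0,0,255],[0,0,0,0,0,0,255]]' 30
```

```text
time: 3.0
eef_pos: [0.578, -0.1862, 0.0855]
ee_rot: [[0.127, 0.992, -0.007], [0.992, -0.127, 0.002], [0.002, -0.007, -1.0]]
force: [-0.4, 0.9, -1.0]
finger_gap: 0.995
finger_force: 0.0
time: 3.67
eef_pos: [0.5796, -0.1877, 0.0917]
ee_rot: [[0.128, 0.992, -0.001], [0.992, -0.128, 0.0], [-0.0, -0.001, -1.0]]
force: [-10.2, 2.9, 19.7]
finger_gap: 0.317
finger_force: 28.5
```

```bash
python3 -m inch '[[-0.1,0,0.2,0,0,0,255],[0,0,0.1,0,0,0,255],[0,0,0,0,0,0,255]]'
```

```text
time: 3.92
eef_pos: [0.5793, -0.1872, 0.0924]
ee_rot: [[0.127, 0.992, -0.0], [0.992, -0.127, 0.0], [0.0, -0.0, -1.0]]
force: [8.6, -2.0, -26.4]
finger_gap: 0.315
finger_force: 34.0
```

```bash
python3 -m inch '[[0.05,0,-0.17,0,0,0,255],[0.13,1,0,0,0,0,255],[0.18,1.4,0,0,0,0,255],[0.18,1.4,0,0,0,0,255],[0.18,1.4,0,0,0,0,255],[0.18,1.4,0,0,0,0,255],[0.18,1.4,0,0,0,0,255],[0.13,1,0,0,0,0,255],[0,0,0,0,0,0,255],[0,0,0,0,0,0,255]]'; python3 -c "
from h import *
t=cam('top');print(blobs(t,'red')[0])
s=cam('scene');print(blobs(s,'red')[0],blobs(s,'blue')[0])"
```

```text
time: 4.75
eef_pos: [0.5916, -0.0963, 0.092]
ee_rot: [[0.126, 0.992, 0.0], [0.992, -0.126, 0.001], [0.001, 0.0, -1.0]]
force: [-0.4, 1.1, 5.1]
finger_gap: 0.313
finger_force: 36.8
[([170, 237, 14, 14, 151], [176.5, 243.4])]
[([443, 164, 15, 13, 165], [449.8, 170.0]), ([259, 292, 6, 15, 45], [262.1, 298.4])] [([331, 28, 125, 80, 4573], [391.9, 69.9]), ([405, 101, 41, 14, 288], [424.9, 107.4]), ([307, 206, 53, 19, 311], [333.8, 216.0]), ([292, 214, 11, 12, 81], [296.4, 219.2])]
```

```bash
python3 -m inch '[[0.09,0.7,-0.03,0,0,0,255],[0.09,0.7,0,0,0,0,255],[0.06,0.5,0,0,0,0,255],[0,0,0,0,0,0,255]]'; for i in 1 2 3 4 5 6; do python3 -m inch '[[0.026,0.2,0,0,0,0,255],[0,0,0,0,0,0,255]]' | grep -E 'pos|^force'; done
```

```text
time: 5.18
eef_pos: [0.5941, -0.0779, 0.0919]
ee_rot: [[0.127, 0.992, 0.001], [0.992, -0.127, 0.0], [0.0, 0.001, -1.0]]
force: [-1.4, 1.1, 10.0]
finger_gap: 0.312
finger_force: 37.4
eef_pos: [0.5942, -0.0772, 0.0919]
force: [-0.8, -1.5, 10.4]
eef_pos: [0.5943, -0.0767, 0.0919]
force: [-2.6, -9.3, 9.9]
eef_pos: [0.5946, -0.074, 0.0919]
force: [-1.7, -1.5, 10.8]
eef_pos: [0.595, -0.0711, 0.0919]
force: [-1.2, -2.1, 10.1]
eef_pos: [0.5953, -0.0688, 0.0919]
force: [-1.4, 0.6, 8.9]
eef_pos: [0.5956, -0.0666, 0.0919]
force: [-0.8, 2.7, 10.3]
```

```bash
for i in 1 2; do python3 -m inch '[[0.013,0.1,0,0,0,0,255],[0,0,0,0,0,0,255]]' | grep -E 'pos|^force'; done
```

```text
eef_pos: [0.5957, -0.0657, 0.0919]
force: [-1.0, 0.6, 9.9]
eef_pos: [0.5959, -0.0648, 0.0919]
force: [-1.0, 1.3, 9.9]
```

```bash
for i in 1 2; do python3 -m inch '[[0.013,0.1,0,0,0,0,255],[0,0,0,0,0,0,255],[0,0,0,0,0,0,255]]' | grep -E 'pos|^force'; done
```

```text
eef_pos: [0.596, -0.0638, 0.0919]
force: [-0.7, 2.3, 10.1]
eef_pos: [0.5961, -0.0627, 0.0919]
force: [-0.7, 1.9, 10.0]
```

```bash
for i in 1 2 3; do python3 -m inch '[[0.013,0.1,0,0,0,0,255],[0,0,0,0,0,0,255],[0,0,0,0,0,0,255]]' | grep -E 'pos|^force'; done
```

```text
eef_pos: [0.5963, -0.0617, 0.0919]
force: [-1.2, 0.9, 9.9]
eef_pos: [0.5963, -0.0611, 0.0919]
force: [-1.9, -1.3, 9.9]
eef_pos: [0.5964, -0.0609, 0.0919]
force: [-2.1, -4.9, 9.9]
```

```bash
python3 -m inch '[[-0.02,-0.2,0.06,0,0,0,255],[0,0,0,0,0,0,255],[0,0,0,0,0,0,120],[0,0,0,0,0,0,60],[0,0,0,0,0,0,0],[0,0,0,0,0,0,0],[0,0,0,0,0,0,0]]'; python3 -m inch '[[0,0,3,0,0,0,0],[0,0,4,0,0,0,0],[0,0,4,0,0,0,0],[0,0,4,0,0,0,0],[-0.6,1.5,1,0,0,0,0],[0,0,0,0,0,0,0],[0,0,0,0,0,0,0]]'; python3 - <<'E'
from h import *
np.set_printoptions(precision=4,suppress=True)
w=cam('wrist','w2.png');s=cam('scene','s2.png')
for n,c in(('w',w),('s',s)): print(n,blobs(c,'red')[0],blobs(c,'blue')[0])
E
```

```text
time: 8.35
eef_pos: [0.5959, -0.0617, 0.0919]
ee_rot: [[0.128, 0.992, -0.0], [0.992, -0.128, -0.0], [-0.0, -0.0, -1.0]]
force: [-0.1, -0.1, -0.7]
finger_gap: 0.99
finger_force: 0.0
time: 8.93
eef_pos: [0.59, -0.0461, 0.2521]
ee_rot: [[0.127, 0.992, 0.001], [0.992, -0.127, 0.0], [0.0, 0.0, -1.0]]
force: [-0.2, -0.1, -0.5]
finger_gap: 0.997
finger_force: 0.0
w [([311, 220, 40, 49, 1559], [329.7, 244.8])] [([86, 0, 33, 92, 2061], [102.6, 41.8]), ([0, 62, 35, 22, 618], [13.7, 72.9])]
s [([443, 164, 15, 13, 165], [449.8, 170.0]), ([277, 282, 14, 21, 223], [284.1, 291.2])] [([331, 28, 125, 80, 4553], [392.1, 69.9]), ([405, 101, 41, 14, 288], [424.8, 107.4]), ([307, 206, 53, 19, 315], [333.8, 216.0])]
```

View pics/w2.png

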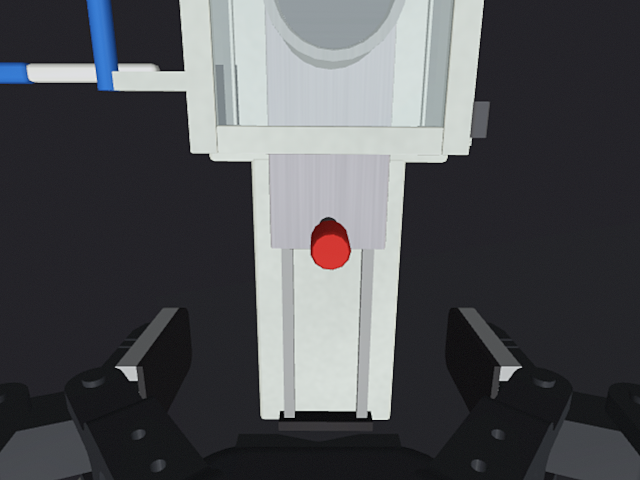

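The knob's top disc is at about (330,250), outside the chamber wall (lower frame bar at rows 127-155). The pot is under the lid, the bar's near end is at (105,85), and the plate ends at row 418.

```bash
python3 - <<'E'
from h import *
np.set_printoptions(precision=4,suppress=True)
w=cam('wrist');u=np.array([.129,.9917,0])
K=onz(w,330.3,250,.108);E=onz(w,326,418,.018);C=onz(w,330,154,.116);B=onz(w,105.5,88,.12)
print(K,E,(K-E)@u,'chamber side',C,(C-K)@u,B)
E
```

```text
[ 0.5965 -0.0631  0.108 ] [ 0.5703 -0.2637  0.018 ] 0.20227082599584062 chamber side [ 0.6037 -0.0003  0.116 ] 0.06319025465744918 [0.4808 0.0533 0.12  ]
```

```bash
python3 -m inch '[[-2,3.2,0,0,0,0,60],[-2,3.2,0,0,0,0,130],[-2,3.2,0,0,0,0,130],[-2,3.2,0,0,0,0,130],[-2.1,2.98,0,0,0,0,130],[0,0,0,0,0,0,130],[0,0,0,0,0,0,130]]' 30; python3 - <<'E'
from h import *
w=cam('wrist','w3.png');print(blobs(w,'blue')[0])
E
```

```text
time: 9.67
eef_pos: [0.4883, 0.1124, 0.2513]
ee_rot: [[0.125, 0.992, -0.001], [0.992, -0.125, -0.0], [-0.0, -0.001, -1.0]]
force: [0.4, -0.9, -0.4]
finger_gap: 0.487
finger_force: 0.0
[([310, 133, 22, 191, 3693], [319.8, 226.8]), ([153, 233, 42, 20, 738], [173.0, 243.0])]
```

View pics/w3.png

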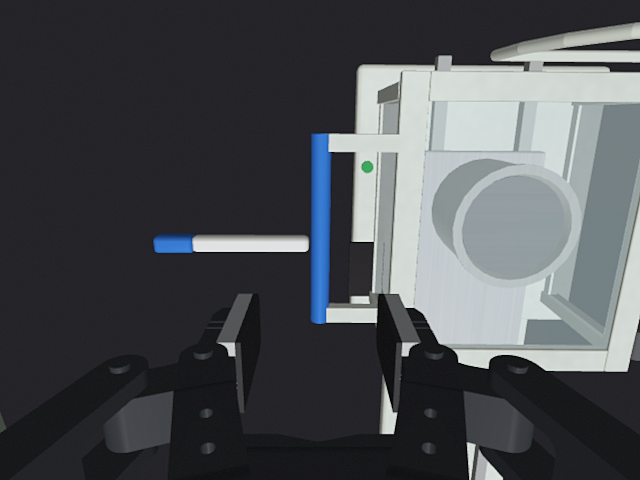

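The bar is a vertical blue strip from (320,133) to (319,323) and lies midway between the fingers. The pot is seen through the lid, the marker is clear at (230,244), and a green lamp is at (367,167).

```bash
python3 - <<'E'
from h import *
np.set_printoptions(precision=4,suppress=True)
w=cam('wrist');t=cam('top');s=cam('scene')
A=onz(w,320.5,134,.12);B=onz(w,319,323,.12);print(A,B,(A+B)/2,np.linalg.norm(A-B),(A-B)[0]/(A-B)[1])
m=proj(w,(A+B)/2);print(tri(ray(w,*m),ray(s,333.8,216)))
# pot rim vs chamber (wrist)
P=onz(w,517,227,.106);O=(A+B)/2+.129*np.array([.9917,-.129,0]);print('pot',P,'origin',O)
E
python3 -m inch '[[0,0,-4,0,0,0,130],[0,0,-4,0,0,0,130],[0,0,-2.5,0,0,0,130],[0,0,-1.5,0,0,0,130],[0,0,-1.5,0,0,0,130],[0,0,0,0,0,0,130],[0,0,0,0,0,0,130]]'
```

```text
[0.4989 0.1701 0.12  ] [0.4826 0.0488 0.12  ] [0.4907 0.1095 0.12  ] 0.12243584568313978 0.1349279196750192
(array([0.491 , 0.1104, 0.1229]), [np.float64(0.0001939360727925818), np.float64(0.00019393607279260234)])
pot [0.6197 0.0942 0.106 ] origin [0.6187 0.0928 0.12  ]
time: 10.45
eef_pos: [0.4891, 0.1104, 0.1166]
ee_rot: [[0.129, 0.992, -0.001], [0.992, -0.129, -0.001], [-0.001, -0.001, -1.0]]
force: [0.4, -0.1, 0.9]
finger_gap: 0.488
finger_force: 0.0
```

```bash
python3 -m inch '[[0.15,0,0,0,0,0,180],[0,0,0,0,0,0,255],[0,0,0,0,0,0,255],[0,0,0,0,0,0,255],[0,0,0,0,0,0,255],[0,0,0,0,0,0,255],[0,0,0,0,0,0,255]]' 30
```

```text
time: 11.03
eef_pos: [0.4894, 0.1114, 0.1173]
ee_rot: [[0.127, 0.992, -0.002], [0.992, -0.127, 0.0], [-0.0, -0.002, -1.0]]
force: [-8.1, 0.8, 2.0]
finger_gap: 0.125
finger_force: 31.7
```

```bash
python3 -m inch '[[-0.05,0,0,0,0,0,255],[0.11,-0.015,1.82,0,0,0,255],[0,0,0,0,0,0,255],[0.27,-0.035,1.8,0,0,0,255],[0,0,0,0,0,0,255],[0,0,0,0,0,0,255]]'; python3 -m inch '[[0.43,-0.055,1.77,0,0,0,255],[0,0,0,0,0,0,255],[0.58,-0.075,1.73,0,0,0,255],[0,0,0,0,0,0,255],[0.72,-0.094,1.67,0,0,0,255],[0,0,0,0,0,0,255],[0,0,0,0,0,0,255]]'
```

```text
time: 11.53
eef_pos: [0.4929, 0.1109, 0.154]
ee_rot: [[0.127, 0.992, -0.001], [0.992, -0.127, 0.0], [0.0, -0.001, -1.0]]
force: [-7.7, -0.5, -2.0]
finger_gap: 0.126
finger_force: 31.1
time: 12.12
eef_pos: [0.5089, 0.1087, 0.2055]
ee_rot: [[0.127, 0.992, -0.005], [0.992, -0.127, 0.001], [0.0, -0.005, -1.0]]
force: [-17.5, 1.8, 4.5]
finger_gap: 0.123
finger_force: 31.6
```

```bash
python3 -m inch '[[0.77,-0.11,1.6,0,0,0,255],[0,0,0,0,0,0,255],[0.96,-0.13,1.52,0,0,0,255],[0,0,0,0,0,0,255],[1.13,-0.147,1.43,0,0,0,255],[0,0,0,0,0,0,255],[0,0,0,0,0,0,255]]'; python3 -m inch '[[1.25,-0.162,1.32,0,0,0,255],[0,0,0,0,0,0,255],[1.36,-0.176,1.21,0,0,0,255],[0,0,0,0,0,0,255],[0,0,0,0,0,0,255]]'
```

```text
time: 12.7
eef_pos: [0.5369, 0.105, 0.2513]
ee_rot: [[0.127, 0.992, -0.006], [0.992, -0.127, 0.001], [0.0, -0.006, -1.0]]
force: [-26.6, 2.1, 17.5]
finger_gap: 0.126
finger_force: 32.6
time: 13.12
eef_pos: [0.5636, 0.1015, 0.2777]
ee_rot: [[0.128, 0.992, -0.004], [0.992, -0.128, 0.001], [0.001, -0.004, -1.0]]
force: [-30.9, 1.7, 30.9]
finger_gap: 0.125
finger_force: 34.5
```

```bash
python3 -m inch '[[-0.08,0.01,0.1,0,0,0,255],[0,0,0,0,0,0,255],[-0.08,0.01,0.1,0,0,0,255],[0,0,0,0,0,0,255],[0,0,0,0,0,0,255]]'; python3 -m inch '[[1.4,-0.18,1.12,0,0,0,255],[0,0,0,0,0,0,255],[1.48,-0.19,1.0,0,0,0,255],[0,0,0,0,0,0,255],[0,0,0,0,0,0,255]]';python3 - <<'E'
from h import *
c=cam('scene','s4.png');print(blobs(c,'green',8)[0])
i=c['pixels'][130:330,280:480,::-1];cv2.imwrite('pics/s4c.png',cv2.resize(i,(600,600),interpolation=cv2.INTER_CUBIC))
E
```

```text
time: 13.53
eef_pos: [0.5637, 0.1014, 0.2782]
ee_rot: [[0.128, 0.992, -0.001], [0.992, -0.128, 0.0], [0.0, -0.001, -1.0]]
force: [-7.6, 0.5, 5.2]
finger_gap: 0.126
finger_force: 31.6
time: 13.95
eef_pos: [0.5926, 0.0975, 0.2993]
ee_rot: [[0.128, 0.992, -0.0], [0.992, -0.128, 0.0], [0.0, -0.0, -1.0]]
force: [-10.1, -2.1, 11.1]
finger_gap: 0.128
finger_force: 31.7
[([605, 0, 9, 11, 34], [609.5, 3.7]), ([617, 3, 7, 5, 13], [620.2, 4.6]), ([626, 2, 4, 7, 9], [627.6, 4.8]), ([415, 215, 5, 4, 13], [416.9, 216.5])]
```

View pics/s4c.png

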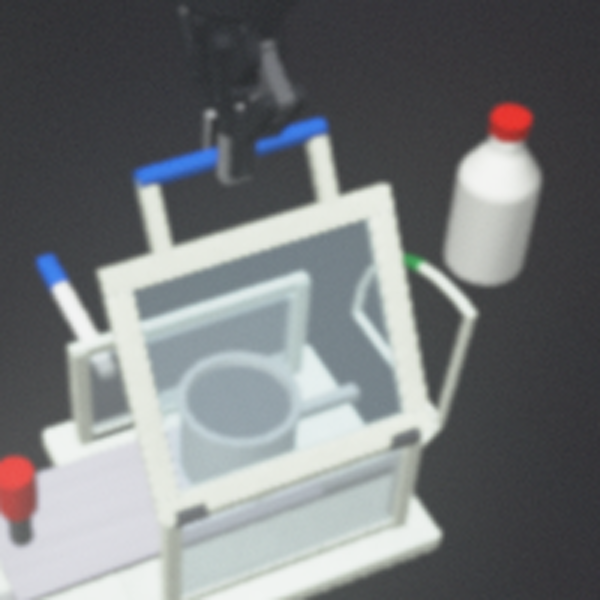

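The scene crop shows the lid raised to about 60°. The gripper holds the bar's middle at (235,150) in the crop, the bar's ends are at (140,177) and (325,127), and the green of the gauge at (412,262) sits right at the lid's strip. The pot is inside, and the bottle and marker look untouched. I'll work out the angle numerically from the bar ends.

```bash
python3 - <<'E'
from h import *
s=cam('scene');t=cam('top','t4.png')
x=np.array([.9917,-.129,0]);y=np.array([.129,.9917,0])
# hinge measured too: rear lid edge corners in crop (170,515),(435,425)
for O in ([.618,.094,0],):
  O=np.array(O);H=O+.08*x+[0,0,.116]
  for n,(u,v),yy in(('barR',(140,177),-.06),('barL',(325,127),.06),('lidR',(101,275),-.095),('lidL',(387,188),.095)):
    o,d=ray(s,280+u/3,130+v/3);k=(yy-(o-O)@y)/(d@y);p=o+k*d-H
    a=np.degrees(np.arctan2(p[2],-(p@x)));print(n,p@x,p[2],np.hypot(p@x,p[2]),a)
b=blobs(s,'blue')[0];print(b,blobs(t,'blue')[0],blobs(t,'green',4)[0])
print('green pt',proj(s,O+(.08-.11*.5)*x+.104*y+[0,0,.116+.11*.866]))
st=r.read_state();print(st['time'],st['eef_pos'],st['force'])
E
```

```text
barR -0.09981108359468722 0.1871011322255478 0.21205915704922426 61.921836005132754
barL -0.10052865599525171 0.18323760717195725 0.2090024673498286 61.24974468507622
lidR -0.0772018884440795 0.14311886811893093 0.16261347419871466 61.65646918598533
lidL -0.07931228674193609 0.13974789699411516 0.1606857602356628 60.42342878529826
[([383, 34, 73, 74, 2417], [417.5, 68.3]), ([405, 101, 41, 14, 287], [424.9, 107.4]), ([365, 169, 25, 13, 163], [376.9, 174.6]), ([324, 179, 29, 13, 209], [338.5, 185.2]), ([292, 214, 11, 12, 85], [296.4, 219.2])] [([49, 404, 37, 45, 428], [66.8, 425.9]), ([15, 460, 98, 20, 1025], [78.1, 472.7])] []
green pt [417.30864459 217.16394223]
14.1 [0.59226016 0.09760964 0.2991677 ] [-8.96002205 -1.67856819  9.28277666]
```

```bash
python3 -m inch '[[-0.04,0,0.04,0,0,0,255],[0,0,0,0,0,0,255],[0,0,0,0,0,0,255],[0,0,0,0,0,0,255]]'; python3 - <<'E'
from h import *
s=cam('scene');print(blobs(s,'red')[0],blobs(s,'blue')[0])
print(r.hand_in())
E
```

```text
time: 14.43
eef_pos: [0.5922, 0.0976, 0.2992]
ee_rot: [[0.128, 0.992, -0.0], [0.992, -0.128, -0.0], [-0.0, -0.0, -1.0]]
force: [-5.2, -1.3, 3.1]
finger_gap: 0.121
finger_force: 30.9
[([443, 164, 15, 13, 163], [449.7, 170.0]), ([277, 282, 14, 21, 228], [284.1, 291.3])] [([383, 34, 73, 74, 2419], [417.5, 68.4]), ([405, 102, 41, 13, 285], [424.9, 107.4]), ([365, 168, 25, 14, 163], [376.9, 174.5]), ([324, 179, 29, 13, 209], [338.6, 185.2]), ([292, 214, 11, 12, 84], [296.3, 219.1])]
the job is handed in; nothing more can be done
None
```

I handed the job in at about 14.5 s: the carrier is in its detent and the knob released, and the gripper is holding the lid open at about 60° (camera measurement); the wash bottle, spare pot and marker were not touched.

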